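# Seat the keyed filter collar and hold it home

### The arm

A 7-joint arm with a two-finger parallel gripper is mounted at the origin on a cart in front of the work surface, level with it; the furniture and walls round the work are solid. World frame = base frame: x ahead of the robot, y to its left, z up, the work surface at z = 0. Lengths are in m, angles in rad, forces in N, time in s.
With the tool pointing down it reaches from about 0.4 to 0.85 m from the base axis. Payload 10.4 kg.
Tool frame: the origin (TCP) lies midway between the tips of the shut fingers; the grasp point (between the pads) lies 19 mm behind it; z points along the fingers, y is the direction in which the jaws open and shut (so a half turn about z gives the same grasp; the last joint's range is limited). The gripper opens to 85 mm and grips with 20 to 120 N. Pads are 22 mm wide; open, the fingers measure 114 mm over their backs; the gripper's body (76 mm by 85 mm) begins 54 mm behind the grasp point. The pads swing forward as they close: fully open they stand 13 mm farther back than shut.
Start: joints at [-1.127, 0.332, -0.065, 1.46, 0.022, 1.35, -0.088], TCP at [0.281, 0.558, 0.231] pointing down, gripper open.
Joint ranges: [-2.6, 2.6], [-0.5, 2.12], [-1.47, 1.34], [0.16, 2.42], [-1.27, 4.41], [0.06, 2.06], [-2.6, 2.6]. Speed limits (rad/s): [2.22, 2.22, 2.79, 2.79, 3.14, 3.14, 3.14].

### API

Orientations are given as [roll, pitch, yaw] about the fixed x, y, z axes, in that order (R = Rz(yaw) Ry(pitch) Rx(roll)).
In Python, from cell import * gives the robot as it stands.
- The arm moves only by the tool send_rows, never from a script. Its argument "motion" is a list of rows, each an object of numbers: "dx", "dy", "dz": the shift along the tool's x, y, z in cm; "twist": the turn about the tool's z in degrees. A call has 1 to 5 rows; each row shifts and turns the pose as measured when the row begins, along the tool's axes as they then stand; what a row does not reach is not made up. A row lasts 1/12 s, in which the tool goes at most 41.7 mm and 7.16 degrees, less where a joint would pass 70% of its speed; a pose out of reach is approached as far as the arm can. A call is refused whole if a number of a shift passes 4.17 or a number of a turn 7.16, either way. A call with a gripper value outside its range is refused whole. "gripper" is the opening, from 0 (shut) to 1 (fully open), set as the call begins (left out, the last holds). The fingers move at their own pace and stop on an object; "newtons" is the grip in N (left out, the last holds). Time passes only in rows, so rows that do not move let the fingers close. It gives the time, the measured TCP pose, the force and the opening at its end, in the units of the state.
- state(): the state, without advancing time (a new reading comes with each control period).
- grab_frame(name): name is "scene" or "top" or "wrist"; returns a dict with "image" (420x560x3 uint8, red, green, blue), "fx", "fy", "cx", "cy" (pixels), "T" (4x4, takes a point from camera to world coordinates). Camera axes: x right, y down, z forward; pixel columns grow to the right and rows downward; lengths in m; the calibration is good to about 2 mm. A picture is of the moment at which its call begins. There is no depth.
- job_done(): hands the job in, once; it reports no verdict.
The state is a dict: "time_s": time; "joints": joint angles; "joint_velocities": joint speeds; "effort": joint torques, N m; "tcp_pos": TCP position; "eef_rot": TCP orientation; "force": force on the tool from outside, world axes, zero at the start; "wrist_torque": the same for the moment, N m; "grip_width": finger opening in m.
Only numpy, scipy, OpenCV 4.12 (cv2) and the standard library are available. Lean on these libraries where they do the work, as an engineer would, in place of code of your own. Each camera call takes 0.05 s, during which the arm holds its last target. There are 200 camera calls.

### The job

The knurled filter collar on the small round filter housing is only resting on the hidden bayonet pins. Take it by the knurled band, turn it until you feel its keyways drop over the pins, then push it fully home against the spring and finish while still gripping it and holding it down there, so that I can fit the retaining screw. Leave the other things on the bench where they are.

Things in the scene. Friction and masses are not known exactly. Their poses are not given: they have to be found in the camera images.
- collar_grip (a point): Point on the loose collar's axis, in its knurled band, 46 mm above its underside, 16 mm below its top; z up. Grip here or up to 5 mm higher, from above, from any side (56 mm across). Keep the fingertips on the band, above the smooth sleeve, because the sleeve sinks into the housing. It is 60 mm above housing_seat while the collar stands on the pins, 46 mm when home.
- collar: Steel collar, 0.1 to 0.2 kg, 62 mm tall, closed sieve top; upper 34 mm knurled, 56 mm across; lower 28 mm smooth sleeve, 53 mm. Origin: centre of the underside, z up. Hidden in its 36 mm bore are four keyways 90 degrees apart. It starts upright, standing on the pins, out of line with them.
- housing_seat (a point): Fixed aluminium filter housing: 92 mm round foot, cup 68 mm across with its rim 47 mm above the bench, outlet stub along its x. This point: on its axis, 30 mm above the bench, the hard shoulder where the collar's underside stands when home. After 8 mm of free drop the collar meets a spring; 6 mm more push (2.4 rising to 7.2 N) bring it home. Let go, it springs back 6 mm.
- housing_pins (a point): Point on the housing's axis 14 mm above housing_seat, level with the tops of four hidden radial pins, 90 degrees apart, on a 33 mm spigot. Their direction is unknown, unrelated to the housing's x. A misaligned collar meets a hard stop here. Turning less than 75 degrees either way always aligns it; the window is about 14 degrees wide. Turning cannot lock it: it must be held.
- jar: Bystander: jar, 62 mm in diameter, 78 mm tall, loose; origin at the centre of its underside.
- viscosity_cup: Bystander: grey conical dip cup, 55 mm in diameter, 63 mm tall, loose; origin at the centre of its underside.
- air_cap: Bystander: small metal air cap with two ears, 27 mm in diameter, 16 mm tall, loose; origin at the centre of its underside.
There are look-alikes about, which are no part of the job. What is shaped like the collar but purple is not meant.

How it is judged:
By the outcome, as a careful person would: the job done as asked, in the order asked, and still so for the second after the job is handed in, while the arm keeps its last pose, push and grip.
It also fails if it takes over 45 s, if anything falls off the work surface, if the arm or the gripper's body presses on something with over 40 N, if the wrist force passes 120 N, or if a joint passes its speed limit or range.

## Working session

There is one attempt and no reset: what is moved stays moved. The work goes in short steps, Python scripts to look and compute and a tool call to move; the robot and the scene stay as the last step left them, time stands still between calls to the robot, and variables do not carry over. Pictures are saved under pics/ and viewed, about 8 in all and at most 12, crops included, and the job is handed in when it is done.

Besides the shell and the picture viewer there is one more tool, called after ">>>" as name(argument=value, ...), one argument or row to a line, values as JSON. send_rows: Moves the arm, as the interface text tells. Its arguments: {"type":"object","properties":{"motion":{"type":"array","items":{"type":"object","properties":{"dx":{"type":"number"},"dy":{"type":"number"},"dz":{"type":"number"},"twist":{"type":"number"}}}},"gripper":{"type":"number"},"newtons":{"type":"number"}},"required":["motion"]}

```bash
mkdir -p pics; ls
python3 - <<'E'
from cell import *
import cv2,numpy as np
s=state();print(s)
ims=[]
for n in("scene","top"):
    f=grab_frame(n);np.savez(f'pics/{n}0.npz',**f)
    cv2.imwrite(f'pics/{n}0.png',f["image"][:,:,::-1]);print(n,f["fx"],f["fy"],f["cx"],f["cy"],np.round(f["T"],3))
E
```

```text
pics
{'time_s': 0.0, 'joints': array([-1.12657154,  0.3328932 , -0.06474102,  1.46096123,  0.02157149,
        1.34990285, -0.08851808]), 'joint_velocities': array([-6.25174630e-04,  1.17351752e-03, -1.13718296e-04,  7.29313901e-04,
        1.69320708e-03,  7.55093161e-04, -8.84271670e-05]), 'effort': array([ 9.27599358e-04, -6.25458455e+01,  4.98419360e-02, -3.91602159e+01,
        1.63327163e-02,  1.00239660e-02, -6.05718151e-05]), 'tcp_pos': array([0.28108352, 0.55779202, 0.2304932 ]), 'eef_rot': array([-3.14012241e+00,  2.76026213e-05,  2.67480373e+00]), 'force': array([ 0.02334988,  0.51291748, -0.94898668]), 'wrist_torque': array([ 0.01324587, -0.01506641,  0.03000716]), 'grip_width': 0.08493224779890363}
scene 487.9359012165478 487.9359012165478 280.8945461497121 212.119770858629 [[ 0.585 -0.607  0.538  0.062]
 [-0.811 -0.45   0.375 -0.209]
 [ 0.015 -0.656 -0.755  0.771]
 [ 0.     0.     0.     1.   ]]
top 435.7929271634188 435.7929271634188 280.36642337760617 208.1371660489279 [[-0.017 -0.996  0.086  0.454]
 [-1.     0.017 -0.001  0.118]
 [-0.    -0.086 -0.996  0.946]
 [ 0.     0.     0.     1.   ]]
```

View pics/scene0.png

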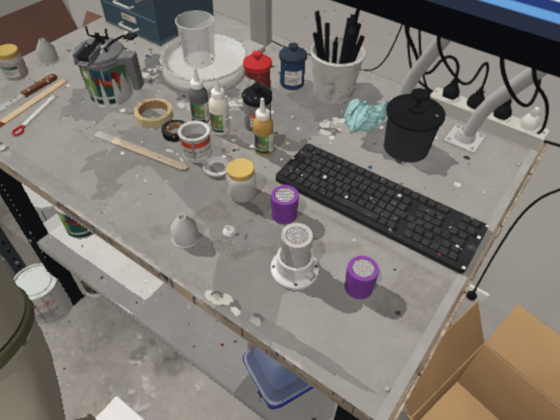

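View pics/top0.png

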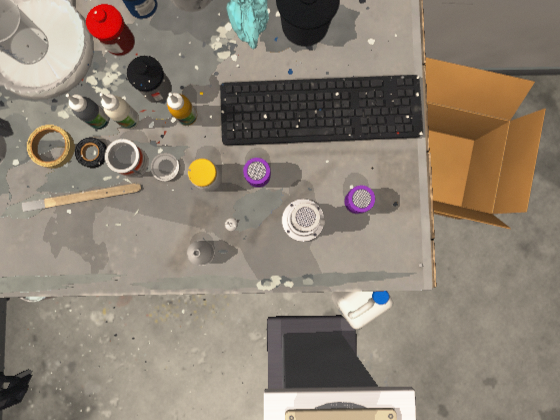

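Collar candidates: the grey knurled one on the round housing at scene (297,233) / top (305,216). The purple look-alikes at scene (285,205) and (361,277), top (257,172) and (360,199), are not meant. I choose the grey one. Next: a close crop and the triangulation.

```bash
cat > h.py <<'E'
import numpy as np,cv2
def ray(f,p):
    T=f["T"];d=T[:3,:3]@np.array([(p[0]-f["cx"])/f["fx"],(p[1]-f["cy"])/f["fy"],1.]);return T[:3,3],d
def onz(f,p,z):
    o,d=ray(f,p);return o+d*(z-o[2])/d[2]
def proj(f,P):
    T=f["T"];c=T[:3,:3].T@(np.asarray(P)-T[:3,3]);return np.array([f["fx"]*c[0]/c[2]+f["cx"],f["fy"]*c[1]/c[2]+f["cy"]])
def tri(f,p,g,q):
    o,d=ray(f,p);a,b=ray(g,q);s=np.linalg.lstsq(np.c_[d,-b],a-o,rcond=None)[0]
    P,Q=o+d*s[0],a+b*s[1];return (P+Q)/2,np.linalg.norm(P-Q)
E
python3 - <<'E'
from h import *
S=dict(np.load('pics/scene0.npz'));T=dict(np.load('pics/top0.npz'))
print(tri(T,(305,216),S,(297,233)),onz(T,(305,216),.106),onz(S,(297,233),.106))
for a,p in(("purpleA",(257,172)),("purpleB",(360,199)),("cap",(231,225)),("cone",(202,252)),("jar",(203,173))):print(a,onz(T,p,.06).round(3))
c=[cv2.resize(f["image"][y-50:y+50,x-50:x+50,::-1],(400,400),interpolation=cv2.INTER_CUBIC) for f,x,y in((S,297,250),(T,305,216))]
cv2.imwrite('pics/crop0.png',np.hstack(c))
E
```

```text
(array([0.51129079, 0.06894955, 0.10947118]), np.float64(0.000992013529218674)) [0.51121871 0.06914118 0.106     ] [0.51398216 0.07003523 0.106     ]
purpleA [0.607 0.163 0.06 ]
purpleB [ 0.547 -0.047  0.06 ]
cap [0.499 0.217 0.06 ]
cone [0.445 0.276 0.06 ]
jar [0.606 0.274 0.06 ]
```

View pics/crop0.png

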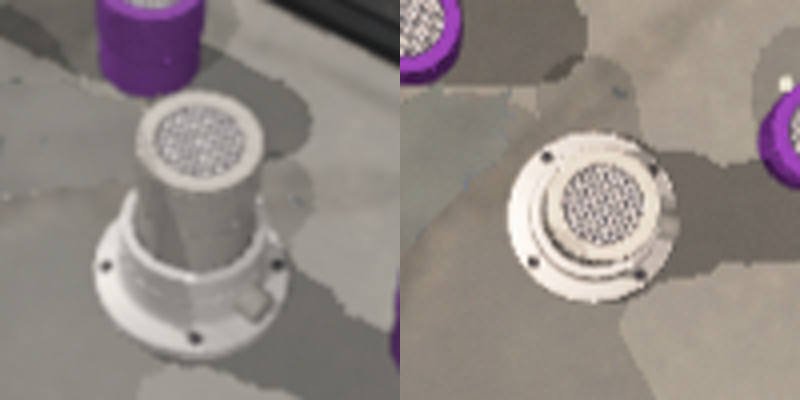

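The crop shows the grey collar standing in the housing's cup. Its sieve top is centred at scene (297,235) and top (305.7,217), and the foot is centred at top (303,220).

Run:
```python
from h import *
S=dict(np.load('pics/scene0.npz'));T=dict(np.load('pics/top0.npz'))
print(tri(T,(305.7,217.2),S,(297.2,235)),onz(T,(305.7,217.2),.106),onz(S,(297.2,235),.106),onz(T,(303,220.2),.006))
# delta in tool axes, yaw 2.675, pointing down
from scipy.spatial.transform import Rotation as R
from cell import *
s=state();Rm=R.from_euler('xyz',s['eef_rot']).as_matrix();print(Rm.round(3));print((Rm.T@(np.array([.510,.069,.19])-s['tcp_pos'])*100).round(2))
```

```text
(array([0.50926043, 0.06731899, 0.10715078]), np.float64(0.0014913153398678051)) [0.50887426 0.06784054 0.106     ] [0.51053626 0.06723802 0.106     ] [0.50897179 0.0678861  0.006     ]
[[-0.893  0.45  -0.001]
 [ 0.45   0.893 -0.001]
 [-0.    -0.001 -1.   ]]
[-42.44 -33.35   4.1 ]
```

>>> send_rows(
  motion=[
    {"dx": -2.6, "dy": -2.0, "dz": 0.2},
    {"dx": -2.6, "dy": -2.0, "dz": 0.2},
    {"dx": -2.6, "dy": -2.0, "dz": 0.2},
    {"dx": -2.6, "dy": -2.0, "dz": 0.2},
    {"dx": -2.6, "dy": -2.0, "dz": 0.2},
  ],
  gripper=1,
  newtons=60,
)

```text
validation failed for argument at $.mo...
```

>>> send_rows(
  motion=[
    {"dx": -2.6, "dy": -2.0, "dz": 0.2},
    {"dx": -2.6, "dy": -2.0, "dz": 0.2},
    {"dx": -2.6, "dy": -2.0, "dz": 0.2},
    {"dx": -2.6, "dy": -2.0, "dz": 0.2},
    {"dx": -2.6, "dy": -2.0, "dz": 0.2},
  ],
)

```text
validation failed for argument at $.mo...
```

```bash
cat > go.py <<'E'
import numpy as np,sys
from scipy.spatial.transform import Rotation as R
from cell import *
s=state();Rm=R.from_euler('xyz',s['eef_rot']).as_matrix()
t=np.array([float(v) for v in sys.argv[1:4]])
print('t',s['time_s'],'tcp',s['tcp_pos'].round(4),'rot',s['eef_rot'].round(3),'j',s['joints'].round(2),'F',s['force'].round(1),'w',round(s['grip_width'],4))
print('to go cm',(Rm.T@(t-s['tcp_pos'])*100).round(2))
E
python3 go.py .509 .0677 .19
```

```text
t 0.1 tcp [0.2811 0.5579 0.2306] rot [-3.14   0.     2.675] j [-1.13  0.33 -0.06  1.46  0.02  1.35 -0.09] F [ 1.1  0.2 -0.2] w 0.0856
to go cm [-42.41 -33.51   4.1 ]
```

>>> send_rows(
  motion=[
    {"dx": -2.6, "dy": -2.0, "dz": 0.2, "twist": 0},
    {"dx": -2.6, "dy": -2.0, "dz": 0.2, "twist": 0},
    {"dx": -2.6, "dy": -2.0, "dz": 0.2, "twist": 0},
    {"dx": -2.6, "dy": -2.0, "dz": 0.2, "twist": 0},
    {"dx": -2.6, "dy": -2.0, "dz": 0.2, "twist": 0},
  ],
  gripper=1,
  newtons=60,
)

```text
time_s: 0.52
tcp_pos: [0.348, 0.4107, 0.2167]
eef_rot: [-3.137, -0.004, 2.688]
force: [-0.1, -0.2, 0.2]
grip_width: 0.0852
```

>>> send_rows(
  motion=[
    {"dx": -2.6, "dy": -2.0, "dz": 0.2, "twist": 0},
    {"dx": -2.6, "dy": -2.0, "dz": 0.2, "twist": 0},
    {"dx": -2.6, "dy": -2.0, "dz": 0.2, "twist": 0},
    {"dx": -2.6, "dy": -2.0, "dz": 0.2, "twist": 0},
    {"dx": -2.6, "dy": -2.0, "dz": 0.2, "twist": 0},
  ],
)

```text
time_s: 0.93
tcp_pos: [0.4223, 0.2553, 0.2048]
eef_rot: [-3.135, -0.006, 2.689]
force: [0.2, 0.3, 0.6]
grip_width: 0.0854
```

```bash
python3 go.py .509 .0677 .19
```

```text
t 0.9333 tcp [0.4223 0.2553 0.2048] rot [-3.135 -0.006  2.689] j [-0.77  0.06  0.14  1.84 -0.01  1.25  0.49] F [0.2 0.3 0.6] w 0.0854
to go cm [-16.01 -13.06   1.48]
```

>>> send_rows(
  motion=[
    {"dx": -3.0, "dy": -2.4, "dz": 0.1, "twist": 0},
    {"dx": -3.0, "dy": -2.4, "dz": 0.1, "twist": 0},
    {"dx": -3.0, "dy": -2.4, "dz": 0.1, "twist": 0},
    {"dx": -3.0, "dy": -2.4, "dz": 0.1, "twist": 0},
    {"dx": -3.0, "dy": -2.4, "dz": 0.1, "twist": 0},
  ],
)

```text
time_s: 1.35
tcp_pos: [0.5055, 0.0735, 0.1986]
eef_rot: [-3.135, -0.007, 2.692]
force: [0.9, 1.0, -0.4]
grip_width: 0.0856
```

>>> send_rows(
  motion=[
    {"dx": 0, "dy": 0, "dz": 0, "twist": 0},
    {"dx": 0, "dy": 0, "dz": 0, "twist": 0},
  ],
)

```text
time_s: 1.52
tcp_pos: [0.5077, 0.0636, 0.198]
eef_rot: [-3.132, -0.006, 2.679]
force: [-0.2, 1.0, -0.5]
grip_width: 0.0854
```

```bash
python3 go.py .509 .0677 .19
python3 - <<'E'
from h import *
from cell import *
f=grab_frame("wrist");np.savez('pics/w1.npz',**f);im=f["image"][:,:,::-1].copy()
print(proj(f,[.509,.0677,.106]),proj(f,[.509,.0677,.03]),f["T"].round(3))
cv2.imwrite('pics/w1.png',im)
E
```

```text
t 1.5167 tcp [0.5077 0.0636 0.198 ] rot [-3.132 -0.006  2.679] j [-0.53  0.11  0.33  1.81 -0.03  1.24  0.92] F [-0.2  1.  -0.5] w 0.0854
to go cm [0.06 0.43 0.8 ]
[287.41539237 209.43524348] [286.67550476 188.52698666] [[ 0.447  0.856  0.26   0.44 ]
 [ 0.895 -0.424 -0.14   0.099]
 [-0.01   0.295 -0.956  0.342]
 [ 0.     0.     0.     1.   ]]
```

View pics/w1.png

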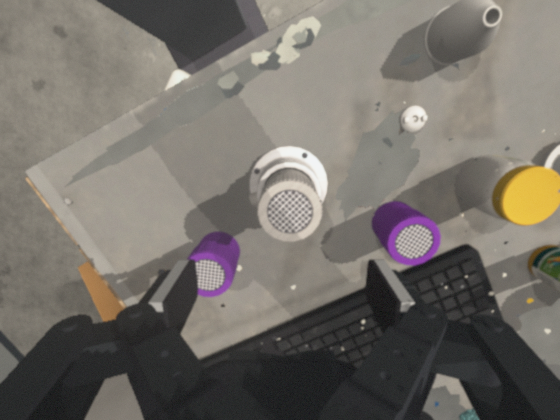

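The wrist view shows the collar top at (290,211), against a predicted (287,209), so it agrees within about 1.5 mm. The refined axis is (0.510, 0.068). Descending.

>>> send_rows(
  motion=[
    {"dx": -0.1, "dy": 0.3, "dz": 1.5, "twist": 0},
    {"dx": 0, "dy": 0.2, "dz": 2.0, "twist": 0},
    {"dx": 0, "dy": 0, "dz": 2.0, "twist": 0},
    {"dx": 0, "dy": 0, "dz": 2.0, "twist": 0},
    {"dx": 0, "dy": 0, "dz": 0, "twist": 0},
  ],
)

```text
time_s: 1.98
tcp_pos: [0.5095, 0.0718, 0.1211]
eef_rot: [-3.134, -0.005, 2.685]
force: [-0.6, 0.1, -0.2]
grip_width: 0.0852
```

```bash
python3 go.py .510 .068 .070
```

```text
t 1.9833 tcp [0.5095 0.0718 0.1211] rot [-3.134 -0.005  2.685] j [-0.52  0.19  0.33  1.89 -0.07  1.08  0.94] F [-0.6  0.1 -0.2] w 0.0852
to go cm [-0.24 -0.29  5.11]
```

>>> send_rows(
  motion=[
    {"dx": -0.2, "dy": -0.3, "dz": 0.2, "twist": 0},
    {"dx": 0, "dy": 0, "dz": 1.5, "twist": 0},
    {"dx": 0, "dy": 0, "dz": 1.5, "twist": 0},
    {"dx": 0, "dy": 0, "dz": 1.2, "twist": 0},
    {"dx": 0, "dy": 0, "dz": 0, "twist": 0},
  ],
)

```text
time_s: 2.4
tcp_pos: [0.5109, 0.0717, 0.0799]
eef_rot: [-3.138, -0.002, 2.691]
force: [-1.0, 0.5, -0.0]
grip_width: 0.0856
```

```bash
python3 go.py .510 .068 .070
python3 - <<'E'
from h import *
from cell import *
f=grab_frame("wrist");a=f["image"][:,:,::-1]
g=grab_frame("scene");b=cv2.resize(g["image"][170:310,220:380,::-1],(480,420),interpolation=cv2.INTER_CUBIC)
cv2.imwrite('pics/w2.png',cv2.resize(np.hstack([a,b]),(800,323)))
print(proj(f,[.510,.068,.106]))
E
```

```text
t 2.4 tcp [0.5109 0.0717 0.0799] rot [-3.138e+00 -2.000e-03  2.691e+00] j [-0.51  0.24  0.32  1.93 -0.09  0.99  0.97] F [-1.   0.5 -0. ] w 0.0856
to go cm [-0.08 -0.36  0.99]
[273.56410973 289.36345723]
```

View pics/w2.png

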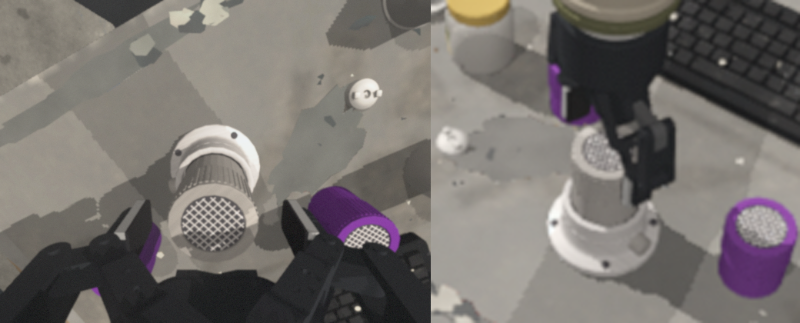

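The collar top sits between the pads at about (277,289) in full wrist pixels, against a predicted (274,289). That is roughly 1 mm off and the fingers are clear on both sides. Lowering 1 cm more and closing.

>>> send_rows(
  motion=[
    {"dx": -0.1, "dy": -0.25, "dz": 0.6, "twist": 0},
    {"dx": 0, "dy": 0, "dz": 0.4, "twist": 0},
    {"dx": 0, "dy": 0, "dz": 0, "twist": 0},
  ],
)

```text
time_s: 2.75
tcp_pos: [0.5137, 0.0695, 0.0743]
eef_rot: [3.14, 0.003, 2.691]
force: [-0.6, -0.2, -0.5]
grip_width: 0.0854
```

```bash
python3 go.py .5105 .069 .070
```

```text
t 2.75 tcp [0.5137 0.0695 0.0743] rot [3.140e+00 3.000e-03 2.691e+00] j [-0.51  0.25  0.32  1.94 -0.09  0.97  0.98] F [-0.6 -0.2 -0.5] w 0.0854
to go cm [ 0.27 -0.18  0.43]
```

>>> send_rows(
  motion=[
    {"dx": 0.35, "dy": -0.2, "dz": 0.5, "twist": 0},
    {"dx": 0, "dy": 0, "dz": 0, "twist": 0},
    {"dx": 0, "dy": 0, "dz": 0, "twist": 0},
  ],
)

```text
time_s: 3.0
tcp_pos: [0.5098, 0.0691, 0.0695]
eef_rot: [3.14, 0.004, 2.691]
force: [0.9, -0.7, 0.1]
grip_width: 0.0852
```

```bash
python3 go.py .5105 .069 .070
```

```text
t 3.0 tcp [0.5098 0.0691 0.0695] rot [3.14  0.004 2.691] j [-0.51  0.25  0.32  1.95 -0.09  0.95  0.98] F [ 0.9 -0.7  0.1] w 0.0852
to go cm [-0.07  0.02 -0.05]
```

>>> send_rows(
  motion=[
    {"dx": 0, "dy": 0, "dz": 0, "twist": 0},
    {"dx": 0, "dy": 0, "dz": 0, "twist": 0},
    {"dx": 0, "dy": 0, "dz": 0, "twist": 0},
    {"dx": 0, "dy": 0, "dz": 0, "twist": 0},
    {"dx": 0, "dy": 0, "dz": 0, "twist": 0},
  ],
  gripper=0,
  newtons=50,
)

```text
time_s: 3.42
tcp_pos: [0.5099, 0.0693, 0.0701]
eef_rot: [3.139, 0.004, 2.691]
force: [-0.0, -0.4, -0.7]
grip_width: 0.0549
```

>>> send_rows(
  motion=[
    {"dx": 0, "dy": 0, "dz": 0, "twist": 0},
    {"dx": 0, "dy": 0, "dz": 0, "twist": 0},
    {"dx": 0, "dy": 0, "dz": 0, "twist": 0},
  ],
)

```text
time_s: 3.67
tcp_pos: [0.5099, 0.0692, 0.07]
eef_rot: [3.139, 0.004, 2.691]
force: [-0.3, 0.4, 1.9]
grip_width: 0.0547
```

```bash
python3 go.py .5105 .069 .070
```

```text
t 3.6667 tcp [0.5099 0.0692 0.07  ] rot [3.139 0.004 2.691] j [-0.51  0.25  0.32  1.95 -0.09  0.95  0.98] F [-0.3  0.4  1.9] w 0.0547
to go cm [-0.07  0.01  0.01]
```

Gripped at 55 mm. Next I press lightly to feel the pins, then turn.

>>> send_rows(
  motion=[
    {"dx": 0, "dy": 0, "dz": 0.2, "twist": 0},
    {"dx": 0, "dy": 0, "dz": 0.2, "twist": 0},
  ],
)

```text
time_s: 3.83
tcp_pos: [0.5106, 0.0691, 0.0694]
eef_rot: [3.138, 0.004, 2.691]
force: [-15.9, -2.1, 35.4]
grip_width: 0.055
```

>>> send_rows(
  motion=[
    {"dx": 0, "dy": 0, "dz": 0.15, "twist": -5},
    {"dx": 0, "dy": 0, "dz": 0.15, "twist": -5},
  ],
)

```text
time_s: 4.0
tcp_pos: [0.5118, 0.0692, 0.0697]
eef_rot: [3.137, 0.006, 2.866]
force: [-4.5, 0.7, 15.6]
grip_width: 0.0549
```

```bash
python3 go.py .5105 .069 .070
```

```text
t 4.0 tcp [0.5118 0.0692 0.0697] rot [3.137 0.006 2.866] j [-0.49  0.25  0.3   1.95 -0.09  0.95  1.15] F [-4.5  0.7 15.6] w 0.0549
to go cm [ 0.12 -0.05 -0.03]
```

>>> send_rows(
  motion=[
    {"dx": 0.05, "dy": 0, "dz": 0.08, "twist": -5},
    {"dx": 0.05, "dy": 0, "dz": 0.08, "twist": -5},
  ],
)

```text
time_s: 4.17
tcp_pos: [0.5113, 0.07, 0.0699]
eef_rot: [3.136, 0.007, 3.049]
force: [-3.0, -0.5, 8.3]
grip_width: 0.055
```

>>> send_rows(
  motion=[
    {"dx": 0.03, "dy": 0, "dz": 0.08, "twist": -5},
    {"dx": 0.03, "dy": 0, "dz": 0.08, "twist": -5},
  ],
)

```text
time_s: 4.33
tcp_pos: [0.5113, 0.0705, 0.0698]
eef_rot: [3.137, 0.01, -3.051]
force: [-3.3, -0.4, 8.2]
grip_width: 0.0549
```

>>> send_rows(
  motion=[
    {"dx": 0.05, "dy": 0.05, "dz": 0.08, "twist": -4},
    {"dx": 0.05, "dy": 0.05, "dz": 0.08, "twist": -4},
  ],
)

```text
time_s: 4.5
tcp_pos: [0.5106, 0.0704, 0.0697]
eef_rot: [3.139, 0.011, -2.904]
force: [-4.0, -2.0, 11.0]
grip_width: 0.0549
```

>>> send_rows(
  motion=[
    {"dx": 0.05, "dy": 0.05, "dz": 0.08, "twist": -4},
    {"dx": 0.05, "dy": 0.05, "dz": 0.08, "twist": -4},
  ],
)

```text
time_s: 4.67
tcp_pos: [0.5101, 0.0702, 0.0695]
eef_rot: [3.141, 0.012, -2.759]
force: [-0.6, -1.4, 1.7]
grip_width: 0.0549
```

The vertical force fell to 1.7 N, so I test whether it drops here.

>>> send_rows(
  motion=[
    {"dx": 0, "dy": 0, "dz": 0.15, "twist": 0},
    {"dx": 0, "dy": 0, "dz": 0.15, "twist": 0},
  ],
)

```text
time_s: 4.83
tcp_pos: [0.511, 0.0696, 0.0685]
eef_rot: [3.142, 0.014, -2.754]
force: [-8.4, -0.8, 20.6]
grip_width: 0.0548
```

>>> send_rows(
  motion=[
    {"dx": 0, "dy": 0, "dz": 0.08, "twist": -4},
    {"dx": 0, "dy": 0, "dz": 0.08, "twist": -4},
  ],
)

```text
time_s: 5.0
tcp_pos: [0.511, 0.0693, 0.0676]
eef_rot: [-3.14, 0.013, -2.612]
force: [-0.4, -0.2, -1.4]
grip_width: 0.0549
```

>>> send_rows(
  motion=[
    {"dx": 0, "dy": 0, "dz": 0.12, "twist": -3},
    {"dx": 0, "dy": 0, "dz": 0.12, "twist": -3},
  ],
)

```text
time_s: 5.17
tcp_pos: [0.5107, 0.0691, 0.0649]
eef_rot: [-3.139, 0.012, -2.501]
force: [-0.8, 0.2, -0.9]
grip_width: 0.0547
```

```bash
python3 go.py .5105 .069 .056
python3 - <<'E'
from cell import *
import cv2,numpy as np
f=grab_frame("wrist");a=f["image"][:,:,::-1]
g=grab_frame("scene");b=cv2.resize(g["image"][170:310,220:380,::-1],(480,420),interpolation=cv2.INTER_CUBIC)
cv2.imwrite('pics/w3.png',cv2.resize(np.hstack([a,b]),(800,323)))
E
```

```text
t 5.1667 tcp [0.5107 0.0691 0.0649] rot [-3.139  0.012 -2.501] j [-0.38  0.25  0.17  1.95 -0.06  0.93  2.03] F [-0.8  0.2 -0.9] w 0.0547
to go cm [0.03 0.   0.89]
```

View pics/w3.png

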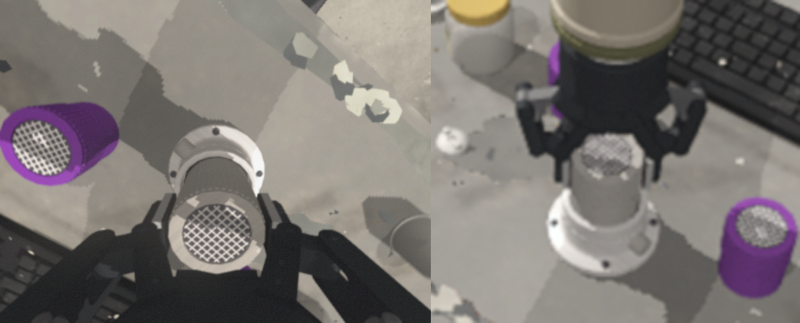

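The collar is held squarely, and z fell 5 mm at about 0 N: the keyways are dropping over the pins. Pushing down with no more turn.

>>> send_rows(
  motion=[
    {"dx": 0, "dy": 0, "dz": 0.25, "twist": 0},
    {"dx": 0, "dy": 0, "dz": 0.25, "twist": 0},
  ],
)

```text
time_s: 5.43
tcp_pos: [0.5109, 0.0691, 0.0598]
eef_rot: [-3.139, 0.013, -2.507]
force: [-1.8, -0.4, 2.4]
grip_width: 0.055
```

>>> send_rows(
  motion=[
    {"dx": 0, "dy": 0, "dz": 0.2, "twist": 0},
    {"dx": 0, "dy": 0, "dz": 0.2, "twist": 0},
  ],
)

```text
time_s: 5.6
tcp_pos: [0.5112, 0.0693, 0.056]
eef_rot: [-3.139, 0.013, -2.509]
force: [-9.7, -2.4, 34.1]
grip_width: 0.0551
```

>>> send_rows(
  motion=[
    {"dx": 0, "dy": 0, "dz": 0.1, "twist": 0},
    {"dx": 0, "dy": 0, "dz": 0.1, "twist": 0},
  ],
)

```text
time_s: 5.77
tcp_pos: [0.5113, 0.0693, 0.0561]
eef_rot: [-3.139, 0.013, -2.51]
force: [-8.7, -2.4, 17.1]
grip_width: 0.0551
```

>>> send_rows(
  motion=[
    {"dx": 0, "dy": 0, "dz": 0.1, "twist": 0},
    {"dx": 0, "dy": 0, "dz": 0.1, "twist": 0},
  ],
)

```text
time_s: 5.93
tcp_pos: [0.5113, 0.0693, 0.0561]
eef_rot: [-3.14, 0.013, -2.512]
force: [-7.2, -1.4, 17.5]
grip_width: 0.055
```

Run:
```python
from cell import *
import cv2,numpy as np
for i in range(4):
    g=grab_frame("scene");s=state();print(s['time_s'],s['tcp_pos'].round(4),s['force'].round(1),s['grip_width'])
b=cv2.resize(g["image"][170:310,220:380,::-1],(640,560),interpolation=cv2.INTER_CUBIC)
cv2.imwrite('pics/s4.png',b)
```

```text
5.9833 [0.5113 0.0693 0.0561] [-7.8 -1.2 16.2] 0.054916175046172355
6.0333 [0.5113 0.0693 0.0561] [-7.6 -1.2 15.5] 0.05489077088167081
6.0833 [0.5113 0.0693 0.056 ] [-7.6 -1.6 17.5] 0.05506927238338359
6.1333 [0.5113 0.0693 0.056 ] [-7.7 -1.2 16. ] 0.05493583356587012
```

View pics/s4.png

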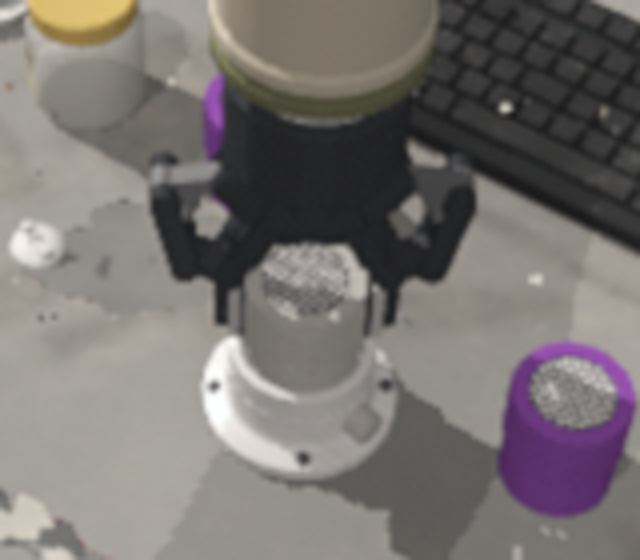

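Between the pads, the collar has sunk visibly into the cup; its top is centred near full-frame (297,241), down from 235. It holds steady at z = 0.056, 14 mm below the start, with 16 N against a hard stop. The spring alone would give at most 7 N. I compare the top's height with the projection before handing in.

Run:
```python
from h import *
S=dict(np.load('pics/scene0.npz'))
a=proj(S,[.5095,.068,.106])
for z in(.092,.098):print(z,(proj(S,[.5095,.068,z])-a).round(1))
from cell import *
s=state();print(s['tcp_pos'],s['force']);job_done();s=state();print(s['tcp_pos'],s['force'],s['grip_width'])
```

```text
0.092 [-0.3  4.9]
0.098 [-0.2  2.8]
[0.51128197 0.06926743 0.05603826] [-7.74796751 -1.21250442 15.97878215]
the job is handed in; nothing more can be done
the job is handed in; nothing more can be done
```

The filter collar is pushed fully home and the arm is still gripping it and holding it down, so you can fit the retaining screw. The job is handed in.

I took the grey collar by its knurled band with a 50 N grip and turned it about 62° under light pressure. I felt the keyways drop over the pins when the force fell to about 0 N and the collar started to sink. I then pushed it down against the spring to a hard stop.

**Last checks:**
- **Height:** the gripper went down 14 mm, from 0.070 to 0.056 m, which matches the expected travel.
- **Picture:** the collar's top moved about 5.7 px down. A full 14 mm drop should give 4.9 px; stopping at the spring would give 2.8 px.
- **Hold:** it was steady at about 16 N down (the spring alone gives at most 7.2 N), with the grip at 55 mm.

**Less clean:**
- **Side load:** about 8 N sideways remains on the tool, with the tool tilted about 0.7°.
- **Brief force peaks:** pressing peaked at about 35 N, both when I first felt the pins and when the collar reached the stop.
- **After hand-in:** I could not read the state again once the job was handed in.

I saw no sign that anything else on the bench was touched, but I did not measure the other things again.

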